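# Refit the drive shaft of a coffee grinder

### The job

Put the washed drive shaft back into the coffee grinder that lies in its cradle: draw the shaft out of the wooden holder by its middle, start its tip into the bore and push it in about halfway, then let go, take it again near its tail and push it fully home until it stops solidly on its seat, whose depth you cannot see. Feel your way, because forcing or ramming it (more than 30 N) ruins the bearing inside. Do not drop the shaft or disturb the other things on the table.

Things in the scene. Friction and masses are not known exactly. Their poses are not given: they have to be found in the camera images.
- shaft: the grinder's drive shaft: plain round steel rod, 12 mm diameter, 210 mm long, 0.12 to 0.24 kg. Origin on its axis at mid-length; +y runs along the axis to the tip. It starts lying level in the holder, axis 60 mm above the table. It can turn about its own axis, so only its y axis means anything
- shaft_tip (a point): centre of the shaft's tip, the chamfered end, 105 mm from the middle; free at the start
- shaft_tail (a point): centre of the shaft's tail end, 105 mm from the middle; the last 14 mm are necked to 9 mm diameter
- holder: fixed pale wooden drying holder. Origin on the table under the stored shaft's middle, +y along the stored shaft towards its tip. Between its sleeve and its post only a 10 mm base board lies under the shaft
- sleeve (a point): middle of the open front of the holder's sleeve (holder y = -55 mm), a block 60 mm wide, 85 mm tall, 63 mm long and closed at the back, that covers the last 50 mm of the shaft. Its square tunnel is 16 mm wide, floor 54 mm and roof 70 mm above the table. Draw the shaft out along the holder's +y by 55 mm or more before lifting it
- post (a point): top of the holder's notched post (holder y = +85 mm), 10 mm thick, 32 mm wide, 64 mm tall, notch 16 mm wide and open above, its floor 54 mm above the table; it carries the shaft's front
- grinder: fixed hand coffee grinder, a steel barrel 60 mm in diameter (65 mm at its black bands) and 185 mm long, lying level in a dark wooden cradle 85 mm wide. Origin on the table under the mouth of its bore; +y runs level into the bore. More than 30 N between shaft and grinder, along and across the bore together, ruins its bearing
- bore_mouth (a point): centre of the bore's mouth, 60 mm above the table, +y inward along the bore, which is 14.6 mm wide behind a 5 mm deep lead-in 20 mm wide. Unseen inside: a loose bearing 95 to 110 mm deep, pushed on by the tip against a drag of 8 N plus 20 N per m/s (no spring-back), and the solid seat where the tip stops, set by the grind adjuster 130 to 154 mm deep: find it by feel
- cup: bystander, to be left alone: red-brown latte cup with a handle, 84 mm across, 65 mm tall
- sauce: bystander, to be left alone: dark squeeze bottle, 48 mm across, 140 mm tall
- crank: bystander, to be left alone: the grinder's flat steel crank arm, 120 mm long, with an upright wooden knob, lying on the table; not needed now
- brush: bystander, to be left alone: small wooden-handled cleaning brush lying on the table
- spoon: bystander, to be left alone: spoon lying on the table
- beans: bystander, to be left alone: amber glass jar with a steel cap, 84 mm across, 130 mm tall
There are look-alikes about, which are no part of the job. Leave any yellow look-alike of the grinder alone.

How it is judged:
By the outcome, as a careful person would: the job done as asked, in the order asked, and still so for the second after the job is handed in, with the robot touching nothing.
It also fails if it takes over 70 s, if anything falls off the work surface, if the arm or the gripper's body presses on something with over 40 N, if the wrist force passes 120 N, or if a joint passes its speed limit or range.

### The arm

A 6-joint arm with a two-finger parallel gripper is mounted at the origin on the work surface. World frame = base frame: x ahead of the robot, y to its left, z up, the work surface at z = 0. Lengths are in mm, angles in degrees, forces in N, time in s.
With the tool pointing down it reaches from about 325 to 750 mm from the base axis. Payload 7.6 kg.
Tool frame: the origin (TCP) lies at the very end of the fingers, on their centre line; the grasp point (between the pads) lies 19 mm behind it; z points along the fingers, y is the line along which they close (so a half turn about z gives the same grasp; the last joint's range is limited). The gripper opens to 85 mm and grips with 20 to 120 N. Pads are 22 mm wide; open, the fingers measure 114 mm over their backs; the gripper's body (76 mm by 85 mm) begins 54 mm behind the grasp point. The pads swing forward as they close: fully open they stand 13 mm farther back than shut.
Start: joints at [-67.454, 2.991, 80.254, -0, 96.75, -4.028], TCP at [234.885, -469.547, 231.323] pointing down, gripper open.
Joint ranges: [-166.34, 166.34], [-52.06, 124.39], [6.96, 135.62], [-60.46, 240.46], [14.63, 156.25], [-167.68, 167.68]. Speed limits (degrees/s): [147.25, 147.25, 172.46, 180, 180, 180].

### API

Orientations are given as a 3x3 rotation matrix whose columns are the frame's x, y, z axes.
In Python, from cell import ctrl, get_image gives the robot as it stands. The module is installed in compiled form; this text tells all that it offers.
- The arm moves only by the tool apply_moves, never from a script. Its argument "moves" is a list of rows, each a list of 7 numbers: the turn, a rotation vector about the tool's x, y, z in degrees, then the shift along the tool's x, y, z in m, then the finger opening in m, from 0 to 0.0854. In form: [[wx, wy, wz, tx, ty, tz, gripper], ...]. A call has 1 to 5 rows; each row is the pose to reach, as a shift and turn from the pose commanded when the call began, along the tool's axes at that moment; what a row does not reach only later rows make up. A row lasts 1/10 s, in which the tool goes at most 50 mm and 8.59 degrees, less where a joint would pass 70% of its speed; a pose out of reach is approached as far as the arm can. A call with a gripper value outside its range is refused whole. The fingers move at their own pace and stop on an object; "squeeze" is the grip in N (left out, the last holds). Time passes only in rows, so rows that repeat a pose let the fingers close. It gives the time, the measured TCP pose, the force, the opening and the grip force at its end, in the units of the state.
- ctrl.observe(): the state, without advancing time (a new reading comes with each control period).
- get_image(name): name is "scene" or "top" or "wrist"; returns a dict with "frame" (420x560x3 uint8, blue, green, red), "intrinsics" (3x3 intrinsics, pixels), "k1" (the pictures are not rectified: a ray, as slopes to the right and down, at radius r is drawn at 1 + k1 r^2 times it, then the intrinsics apply), "R" (3x3) and "t" (3): a world point X has camera coordinates R X + t; the wrist camera has in their place "hand_eye" (4x4, takes a point from camera to tool coordinates, whose origin is the TCP and whose axes are the flange's). Camera axes: x right, y down, z forward; pixel columns grow to the right and rows downward; lengths in mm; the calibration is good to about 2 mm. A picture is of the moment at which its call begins: read the wrist's pose just before it. There is no depth.
- ctrl.sign_off(): hands the job in; it is judged then, once.
The state is a dict: "t": time; "qpos": joint angles; "joint_vel": joint speeds; "joint_efforts": joint torques, N m; "eef_pos": TCP position; "tcp_rot": TCP orientation; "wrist_force": force on the tool from outside, world axes, zero at the start; "wrist_torque": the same for the moment, N m; "width": finger opening in mm; "grip_force": force on a finger pad.
Only numpy, scipy, OpenCV 4.12 (cv2) and the standard library are available. Lean on these libraries where they do the work, as an engineer would, in place of code of your own. Each camera call takes 0.05 s, during which the arm holds its last target. There are 200 camera calls.

## Working session

There is one attempt and no reset: what is moved stays moved. The work goes in short steps, Python scripts to look and compute and a tool call to move; the robot and the scene stay as the last step left them, time stands still between calls to the robot, and variables do not carry over. Pictures are saved under pics/ and viewed, at most 10 in all, crops included, and the job is handed in when it is done.

Besides the shell and the picture viewer there is one more tool, called after "Request:" as name(argument=value, ...) on one line, values as JSON. apply_moves: Moves the arm, as the interface text tells. Its arguments: {"type":"object","properties":{"moves":{"type":"array"},"squeeze":{"type":"number"}},"required":["moves"]}

```bash
mkdir -p pics; python3 - <<'E'
from cell import ctrl,get_image
import cv2,pickle
o=ctrl.observe();print(o['eef_pos'],o['tcp_rot'],o['t'],o['width'])
d={}
for n in('scene','top','wrist'):
    d[n]=get_image(n);cv2.imwrite(f'pics/{n}0.png',d[n]['frame'])
    print({k:v for k,v in d[n].items() if k!='frame'})
pickle.dump(d,open('im0.pkl','wb'))
E
```

```text
[ 234.76887573 -469.24942038  230.48483017] [[ 8.94351301e-01  4.47364953e-01 -5.90737638e-04]
 [ 4.47365329e-01 -8.94350161e-01  1.43235219e-03]
 [ 1.12457868e-04 -1.54530158e-03 -9.99998800e-01]] 0.0 85.59333414029777
{'intrinsics': array([[484.76996876,   0.        , 285.03609665],
       [  0.        , 484.76996876, 204.62258123],
       [  0.        ,   0.        ,   1.        ]]), 'k1': 0.001064041828293303, 'R': array([[ 0.68917824,  0.72453145,  0.00935584],
       [ 0.56154699, -0.52589743, -0.6388246 ],
       [-0.45792831,  0.44551776, -0.76929552]]), 't': array([-287.889738  , -247.19439291, 1784.11546702])}
{'intrinsics': array([[384.23822153,   0.        , 278.62467092],
       [  0.        , 384.23822153, 215.99808677],
       [  0.        ,   0.        ,   1.        ]]), 'k1': -0.07156806958309717, 'R': array([[-0.02055993, -0.99905538, -0.03828358],
       [-0.98720703,  0.02634199, -0.15725259],
       [ 0.15811251,  0.03456072, -0.98681609]]), 't': array([-19.4303103 , 482.23699657, 896.90475426])}
{'intrinsics': array([[374.9824589 ,   0.        , 276.11267429],
       [  0.        , 374.9824589 , 209.75280435],
       [  0.        ,   0.        ,   1.        ]]), 'k1': -0.08531062494150897, 'hand_eye': array([[ 9.60760009e-05, -9.56019088e-01, -2.93304440e-01,
         7.45495420e+01],
       [ 9.99999929e-01,  1.98708916e-04, -3.20123085e-04,
         4.99959164e-01],
       [ 3.64325987e-04, -2.93304388e-01,  9.56019039e-01,
        -1.42807665e+02],
       [ 0.00000000e+00,  0.00000000e+00,  0.00000000e+00,
         1.00000000e+00]])}
```

View pics/scene0.png

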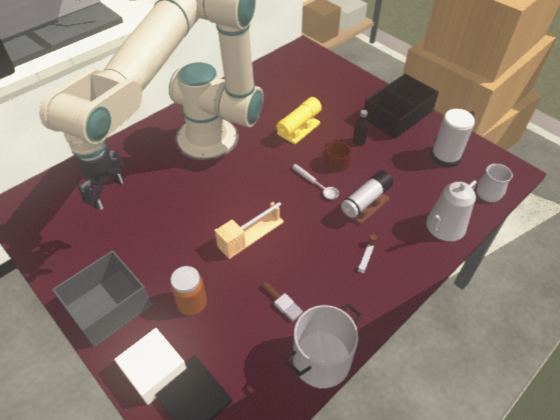

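View pics/top0.png

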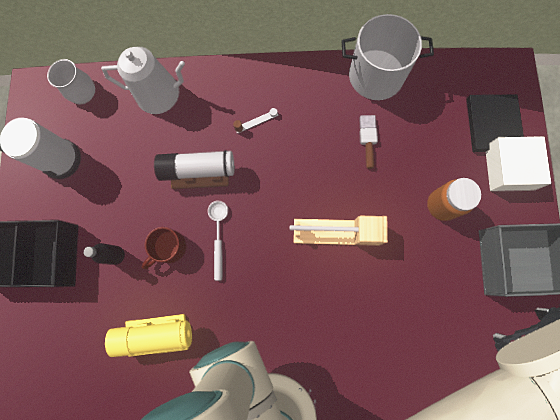

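The scene view shows the shaft in its holder from (217,235) to (283,210), the grinder at (345..390, 175..215) and a yellow look-alike at (300,118). In the top view the shaft tip is near (292,228), the sleeve near (372,230), and the grinder spans (155..235, 165).

```bash
cat > h.py <<'E'
import cv2,numpy as np,pickle
from cell import ctrl,get_image
def shot(n,save=None):
    o=ctrl.observe();d=get_image(n)
    if n=='wrist':
        H=d['hand_eye'];Rt=np.array(o['tcp_rot']);Rwc=Rt@H[:3,:3]
        d['c']=Rt@H[:3,3]+np.array(o['eef_pos']);d['Rwc']=Rwc
    fix(d)
    if save: cv2.imwrite(f'pics/{save}.png',d['frame']);pickle.dump(d,open(save+'.pkl','wb'))
    return d
def fix(d):
    if 'R' in d: d['Rwc']=d['R'].T;d['c']=-d['R'].T@d['t']
    return d
def ray(d,p):
    p=np.array(p,float).reshape(-1,1,2)
    u=cv2.undistortPoints(p,d['intrinsics'],np.array([d['k1'],0,0,0,0])).reshape(-1,2)
    r=np.c_[u,np.ones(len(u))]@d['Rwc'].T
    return r/np.linalg.norm(r,axis=1,keepdims=True)
def plane(d,p,z):
    r=ray(d,p);return d['c']+r*((z-d['c'][2])/r[:,2])[:,None]
def tri(views):
    A=np.zeros((3,3));b=np.zeros(3)
    for d,p in views:
        r=ray(d,p)[0];M=np.eye(3)-np.outer(r,r);A+=M;b+=M@d['c']
    X=np.linalg.solve(A,b)
    return X,[float(np.linalg.norm(np.cross(ray(d,p)[0],X-d['c']))) for d,p in views]
def proj(d,X):
    X=np.atleast_2d(X);q=(X-d['c'])@d['Rwc']
    return cv2.projectPoints(q,np.zeros(3),np.zeros(3),d['intrinsics'],np.array([d['k1'],0,0,0,0]))[0].reshape(-1,2)
def toolmove(o,R,target):
    """tool shift (m) and turn (deg rotvec) from the measured pose"""
    Rt=np.array(o['tcp_rot']);s=Rt.T@(np.array(target)-o['eef_pos'])/1000
    w=cv2.Rodrigues(Rt.T@R)[0].ravel()*180/np.pi
    return w.round(2),s.round(4)
E
python3 - <<'E'
from h import *
d=pickle.load(open('im0.pkl','rb'));T=fix(d['top']);S=fix(d['scene'])
print(plane(T,[[292,228],[385,230],[357,229]],60).round(), plane(T,[[155,166],[235,164],[372,230]],60).round())
print(plane(S,[[283,208]],60).round(),plane(S,[[345,207],[390,182]],60).round())
print(plane(T,[[218,210],[218,275],[270,115],[240,126],[165,245],[105,253]],0).round())
f=d['scene']['frame'][150:260,200:420];cv2.imwrite('pics/c1.png',cv2.resize(f,None,fx=3.5,fy=3.5,interpolation=cv2.INTER_CUBIC))
E
```

```text
[[ 449.  -63.   60.]
 [ 438. -281.   60.]
 [ 442. -215.   60.]] [[ 612.  272.   60.]
 [ 610.   72.   60.]
 [ 439. -250.   60.]]
[[471. -60.  60.]] [[599.  83.  60.]
 [629. 268.  60.]]
[[507. 125.   0.]
 [343. 125.   0.]
 [760. -12.   0.]
 [732.  68.   0.]
 [421. 262.   0.]
 [403. 420.   0.]]
```

View pics/c1.png

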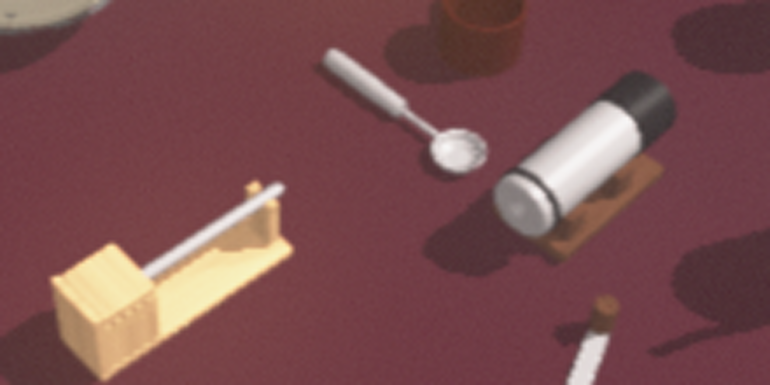

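The crop shows the grinder's open end facing the holder side (−y, at about crop (525,205)), with the black cap at the far end. I'll bring the wrist camera over the shaft.

Request:
apply_moves(moves=[[0,0,-8.5,0.041,-0.025,0,0.085],[0,0,-17,0.082,-0.05,0,0.085],[0,0,-25.5,0.123,-0.075,0,0.085],[0,0,-34,0.164,-0.1,0,0.085],[0,0,-42.5,0.205,-0.125,0,0.085]], squeeze=60)

```text
t: 0.65
eef_pos: [362.8, -264.2, 231.1]
tcp_rot: [[0.352, 0.936, -0.0], [0.936, -0.352, 0.0], [0.0, -0.0, -1.0]]
wrist_force: [1.1, -1.1, 0.1]
width: 85.2
grip_force: 0.0
```

```bash
python3 - <<'E'
from h import *
o=ctrl.observe();print(o['eef_pos'],o['wrist_force']);R=np.array([[0,1,0],[1,0,0],[0,0,-1.]])
print(toolmove(o,R,[444,-140,220]))
E
```

```text
[ 362.82530595 -264.24330406  231.10331059] [ 1.12634733 -1.05861183  0.06224697]
(array([ -0. ,  -0. , -20.6]), array([0.1449, 0.0323, 0.0111]))
```

Request:
apply_moves(moves=[[0,0,-7,0.045,0.011,0.004,0.085],[0,0,-14,0.09,0.022,0.008,0.085],[0,0,-20.6,0.138,0.032,0.011,0.085],[0,0,-20.6,0.145,0.032,0.011,0.085],[0,0,-20.6,0.145,0.032,0.011,0.085]])

```text
t: 1.15
eef_pos: [444.2, -141.0, 220.0]
tcp_rot: [[0.004, 1.0, -0.001], [1.0, -0.004, 0.0], [0.0, -0.001, -1.0]]
wrist_force: [-0.1, -0.2, 0.2]
width: 84.9
grip_force: 0.0
```

```bash
python3 - <<'E'
from h import *
shot('wrist','w1')
E
```

Request:
apply_moves(moves=[[0,0,0,0,0.04,0,0.085],[0,0,0,0,0.08,0,0.085],[0,0,0,0,0.08,0,0.085],[0,0,0,0,0.08,0,0.085]])

```text
t: 1.6
eef_pos: [523.5, -144.0, 219.5]
tcp_rot: [[0.008, 1.0, -0.002], [1.0, -0.008, 0.0], [0.0, -0.002, -1.0]]
wrist_force: [-0.3, -0.7, -0.0]
width: 85.0
grip_force: 0.0
```

```bash
python3 - <<'E'
from h import *
shot('wrist','w2')
a=cv2.imread('pics/w1.png');b=cv2.imread('pics/w2.png')
cv2.imwrite('pics/w12.png',cv2.resize(np.hstack([a,b]),(800,300),interpolation=cv2.INTER_AREA))
E
```

```text
(no output)
```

View pics/w12.png

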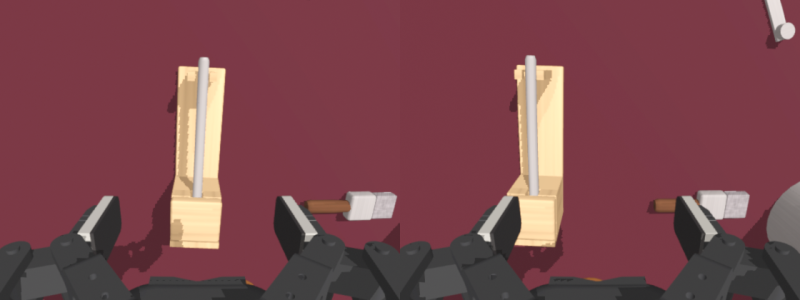

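Both wrist views show the shaft: full-size pixels run from tip (284,80) to sleeve (276,273) in the left view, and (182,78) to (185,272) in the right. Now I'll fit its axis and triangulate.

```bash
cat >> h.py <<'E'
def rod(d,x0,x1,y0,y1):
    """centre line of the grey rod inside a pixel box: rows, centres, width"""
    h=cv2.cvtColor(d['frame'],cv2.COLOR_BGR2HSV);m=((h[...,1]<60)&(h[...,2]>70)).astype(np.uint8)
    k=np.zeros_like(m);k[y0:y1,x0:x1]=m[y0:y1,x0:x1]
    n,l,s,_=cv2.connectedComponentsWithStats(k);i=1+s[1:,4].argmax();k=l==i
    r=np.where(k.any(1))[0]
    e=np.array([[np.where(k[y])[0].min(),np.where(k[y])[0].max()] for y in r])
    return r,e.mean(1),e[:,1]-e[:,0]+1
E
python3 - <<'E'
from h import *
L=[]
for n,b in(('w1',(262,300,60,290)),('w2',(160,205,60,290))):
    d=pickle.load(open(n+'.pkl','rb'))
    r,c,w=rod(d,*b);print(n,r.min(),r.max(),w[::20])
    f=np.polyfit(r[8:-12],c[8:-12],1);L.append((d,f,r.min(),r.max()))
    print(f,np.abs(np.polyval(f,r[8:-12])-c[8:-12]).max())
# planes through each camera and axis line -> 3D line
N=[]
for d,f,a,b in L:
    q=ray(d,[[np.polyval(f,a),a],[np.polyval(f,b),b]]);n=np.cross(q[0],q[1]);N.append(n/np.linalg.norm(n))
u=np.cross(*N);u/=np.linalg.norm(u);u*=np.sign(u[1])
P=np.linalg.lstsq(np.vstack([N,u]),np.array([N[0]@L[0][0]['c'],N[1]@L[1][0]['c'],u@[444,-140,60]]),rcond=None)[0]
print('line',P,u)
for d,f,a,b in L:
    for y in(a,b):
        r=ray(d,[[np.polyval(f,y),y]])[0]
        s=np.linalg.lstsq(np.c_[u,-r],d['c']-P,rcond=None)[0];print('end',P+u*s[0])
    print(d['c'],'axis@60',plane(d,[[np.polyval(f,y),y] for y in(a,b)],60).round(1).tolist())
E
```

```text
w1 80 276 [11 14 15 14 14 14 14 14 14 13]
[-5.04709060e-02  2.89543896e+02] 0.5126123162687009
w2 77 273 [ 6 15 15 15 15 14 15 14 14 14]
[2.55676408e-02 1.80009002e+02] 0.5876402330292478
line [ 447.26669296 -140.15049438   62.36189372] [ 0.04977282  0.99874702 -0.00520205]
end [451.51153543 -54.97299875  61.91824004]
end [ 443.28370322 -220.07362298   62.77817962]
[444.67024801 -66.76358234 362.76089651] axis@60 [[451.6, -54.9, 60.0], [443.3, -221.5, 60.0]]
end [451.52721305 -54.65840974  61.91660148]
end [ 443.30280756 -219.69027323   62.77618291]
[524.41596999 -69.8499248  362.30509591] axis@60 [[451.1, -54.6, 60.0], [442.6, -221.1, 60.0]]
```

```bash
cat >> h.py <<'E'
def Ryaw(u):
    x=np.array([u[0],u[1],0]);x/=np.linalg.norm(x);z=np.array([0,0,-1.]);return np.c_[x,np.cross(z,x),z]
E
python3 - <<'E'
from h import *
o=ctrl.observe();R=Ryaw([.0498,.9987])
print(toolmove(o,R,[446,-164,110]),toolmove(o,R,[446,-164,42]))
E
```

```text
(array([-0.03,  0.01,  2.39]), array([-0.0207, -0.077 ,  0.1103])) (array([-0.03,  0.01,  2.39]), array([-0.0207, -0.0769,  0.1783]))
```

Request:
apply_moves(moves=[[0,0,1,-0.007,-0.026,0.03,0.085],[0,0,2.4,-0.014,-0.052,0.065,0.085],[0,0,2.4,-0.021,-0.077,0.1,0.085],[0,0,2.4,-0.021,-0.077,0.11,0.085],[0,0,2.4,-0.021,-0.077,0.11,0.085]])

```text
t: 2.15
eef_pos: [445.5, -163.4, 109.9]
tcp_rot: [[0.05, 0.999, -0.001], [0.999, -0.05, 0.0], [0.0, -0.001, -1.0]]
wrist_force: [0.6, -0.4, 0.2]
width: 85.0
grip_force: 0.0
```

```bash
python3 - <<'E'
from h import *
o=ctrl.observe();R=Ryaw([.0498,.9987])
print(o['eef_pos'],toolmove(o,R,[446,-164,42]))
E
```

```text
[ 445.54458805 -163.44780245  109.94804543] (array([-0.04, -0.01,  0.01]), array([-0.0005,  0.0005,  0.0679]))
```

Request:
apply_moves(moves=[[0,0,0,0,0.0005,0.04,0.085],[0,0,0,0,0.0005,0.068,0.085],[0,0,0,0,0.0005,0.068,0.06],[0,0,0,0,0.0005,0.068,0.04],[0,0,0,0,0.0005,0.068,0.022]])

```text
t: 2.65
eef_pos: [449.2, -163.9, 45.2]
tcp_rot: [[0.048, 0.999, 0.005], [0.999, -0.048, -0.002], [-0.002, 0.005, -1.0]]
wrist_force: [1.0, -0.2, 0.2]
width: 43.3
grip_force: 0.0
```

Request:
apply_moves(moves=[[0,0,0,0,0,0,0.018],[0,0,0,0,0,0,0.016],[0,0,0,0,0,0,0.014],[0,0,0,0,0,0,0.012],[0,0,0,0,0,0,0.008]], squeeze=40)

```text
t: 3.15
eef_pos: [447.2, -163.2, 42.6]
tcp_rot: [[0.048, 0.999, -0.0], [0.999, -0.048, -0.0], [-0.0, -0.0, -1.0]]
wrist_force: [-4.2, 0.6, 3.3]
width: 10.3
grip_force: 39.1
```

Request:
apply_moves(moves=[[0,0,0,0,0,0,0.006],[0,0,0,0,0,-0.001,0.006],[0,0,0,0,0,-0.002,0.006],[0,0,0,0,0,-0.002,0.006],[0,0,0,0,0,-0.002,0.006]], squeeze=60)

```text
t: 3.65
eef_pos: [447.2, -162.9, 43.9]
tcp_rot: [[0.048, 0.999, -0.001], [0.999, -0.048, 0.0], [0.0, -0.001, -1.0]]
wrist_force: [-0.5, 0.7, -1.8]
width: 9.6
grip_force: 58.4
```

Request:
apply_moves(moves=[[0,0,0,0.003,0,0,0.006],[0,0,0,0.008,0,0,0.006],[0,0,0,0.014,0,0,0.006],[0,0,0,0.02,0,0,0.006],[0,0,0,0.02,0,0,0.006]])

```text
t: 4.15
eef_pos: [448.2, -142.0, 44.2]
tcp_rot: [[0.047, 0.999, -0.0], [0.999, -0.047, 0.001], [0.001, -0.0, -1.0]]
wrist_force: [-2.4, 0.7, -1.9]
width: 10.1
grip_force: 58.5
```

Request:
apply_moves(moves=[[0,0,0,0.01,0,0,0.006],[0,0,0,0.02,0,0,0.006],[0,0,0,0.03,0,0,0.006],[0,0,0,0.039,0,0,0.006],[0,0,0,0.039,0,0,0.006]])

```text
t: 4.65
eef_pos: [450.3, -102.7, 44.3]
tcp_rot: [[0.046, 0.999, 0.0], [0.999, -0.046, 0.001], [0.001, 0.0, -1.0]]
wrist_force: [-1.6, -0.0, -2.6]
width: 10.1
grip_force: 58.5
```

Request:
apply_moves(moves=[[0,0,0,0,0,-0.01,0.006],[0,0,0,0,0,-0.03,0.006],[0,0,0,0,0,-0.06,0.006],[0,0,0,0,0,-0.1,0.006],[0,0,0,0,0,-0.14,0.006]])

```text
t: 5.15
eef_pos: [450.1, -104.4, 186.6]
tcp_rot: [[0.048, 0.999, 0.001], [0.999, -0.048, -0.0], [-0.0, 0.001, -1.0]]
wrist_force: [0.8, -0.6, -2.3]
width: 9.7
grip_force: 58.6
```

```bash
python3 - <<'E'
from h import *
o=ctrl.observe();R=Ryaw([0,1])
print(o['eef_pos'],toolmove(o,R,[545,150,230]))
E
```

```text
Traceback (most recent call last):
  File "h.py", line 44, in Ryaw
    x=np.array([u[0],u[1],0]);x/=np.linalg.norm(x);z=np.array([0,0,-1.]);return np.c_[x,np.cross(z,x),z]
                              ^^^^^^^^^^^^^^^^^^^^
numpy._core._exceptions._UFuncOutputCastingError: Cannot cast ufunc 'divide' output from dtype('float64') to dtype('int64') with casting rule 'same_kind'
```

Request:
apply_moves(moves=[[0,0,0,0.035,0.011,-0.015,0.006],[0,0,-1,0.08,0.025,-0.03,0.006],[0,0,-2,0.125,0.04,-0.044,0.006],[0,0,-2.8,0.17,0.055,-0.044,0.006],[0,0,-2.8,0.215,0.07,-0.044,0.006]])

```text
t: 5.65
eef_pos: [531.3, 108.9, 230.2]
tcp_rot: [[-0.001, 1.0, 0.003], [1.0, 0.001, 0.0], [0.0, 0.003, -1.0]]
wrist_force: [0.8, -0.6, -3.3]
width: 10.2
grip_force: 58.7
```

Request:
apply_moves(moves=[[0,0,0,0.03,0.01,0,0.006],[0,0,0,0.043,0.015,0,0.006],[0,0,0,0.043,0.015,0,0.006],[0,0,0,0.043,0.015,0,0.006]])

```text
t: 6.05
eef_pos: [545.3, 149.3, 228.6]
tcp_rot: [[-0.001, 1.0, 0.0], [1.0, 0.001, -0.001], [-0.001, 0.0, -1.0]]
wrist_force: [-0.1, 0.4, -1.5]
width: 9.8
grip_force: 58.8
```

```bash
python3 - <<'E'
from h import *
shot('wrist','g1')
E
```

Request:
apply_moves(moves=[[0,0,0,0,0.04,0,0.006],[0,0,0,0,0.08,0,0.006],[0,0,0,0,0.12,0,0.006],[0,0,0,0,0.12,0,0.006],[0,0,0,0,0.12,0,0.006]])

```text
t: 6.6
eef_pos: [665.5, 148.7, 226.7]
tcp_rot: [[0.001, 1.0, -0.003], [1.0, -0.001, -0.001], [-0.001, -0.003, -1.0]]
wrist_force: [-0.3, -0.3, -1.9]
width: 10.0
grip_force: 59.2
```

```bash
python3 - <<'E'
from h import *
shot('wrist','g2')
a=cv2.imread('pics/g1.png');b=cv2.imread('pics/g2.png')
cv2.imwrite('pics/g12.png',cv2.resize(np.hstack([a,b]),(800,300),interpolation=cv2.INTER_AREA))
E
sed -i 's/np.array(\[u\[0\],u\[1\],0\])/np.array([u[0],u[1],0.])/' h.py
```

```text
(no output)
```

View pics/g12.png

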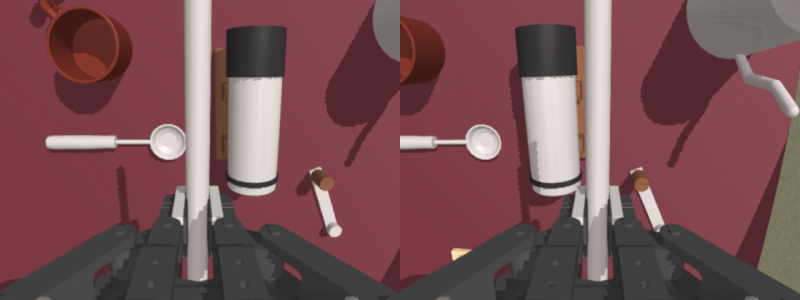

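The pair shows the barrel clear of the held shaft: white part at about x 319–388, y 110–270 in the left view and x 170–250, y 108–270 in the right, with the mouth end at the bottom. I'll fit its axis from both silhouettes.

```bash
python3 - <<'E'
from h import *
N=[];D=[];F=[]
for n,b in(('g1',(303,410,118,240)),('g2',(150,257,118,240))):
    d=pickle.load(open(n+'.pkl','rb'));h=cv2.cvtColor(d['frame'],cv2.COLOR_BGR2HSV)
    x0,x1,y0,y1=b;m=(h[...,1]<75)
    print(n,h[180,b[0]:b[1]:6,1])
    ys=np.arange(y0,y1);E=[]
    for y in ys:
        q=np.where(m[y,x0:x1])[0]+x0;E.append((q.min()-.5,q.max()+.5))
    E=np.array(E);fl=np.polyfit(ys,E[:,0],1);fr=np.polyfit(ys,E[:,1],1)
    print(fl,fr,np.abs(np.polyval(fl,ys)-E[:,0]).max(),np.abs(np.polyval(fr,ys)-E[:,1]).max())
    tp=[]
    for f in(fl,fr):
        q=ray(d,[[np.polyval(f,y0),y0],[np.polyval(f,y1),y1]]);t=np.cross(q[0],q[1]);tp.append(t/np.linalg.norm(t))
    nn=tp[0]+tp[1];N.append(nn/np.linalg.norm(nn));D.append(d);F.append((fl,fr))
    half=np.arccos(tp[0]@tp[1])/2;print('half angle',np.degrees(half));d['half']=half
    # mouth end: white lip bottom along the centre column
    c=int(np.polyval(fl,262)+np.polyval(fr,262))//2;col=h[235:295,c]
    print('col',c,[(235+i,int(v[1]),int(v[2])) for i,v in enumerate(col) if i%2==0])
u=np.cross(*N);u/=np.linalg.norm(u);u*=np.sign(u[1])
P=np.linalg.lstsq(np.vstack([N,u]),np.array([N[0]@D[0]['c'],N[1]@D[1]['c'],u@[605,75,60]]),rcond=None)[0]
print('axis',P,u)
for d in D:
    v=d['c']-P;dist=np.linalg.norm(v-u*(v@u));print('radius',dist*np.sin(d['half']))
E
```

```text
g1 [135 138 136  16  17  15  13  14  12  12  11  11  12  12  12 127 127 127]
[-5.66054570e-03  3.19551391e+02] [-6.28112391e-02  4.02416724e+02] 1.6985205917632697 0.5677728908437416
half angle 5.500941775310631
col 352 [(235, 13, 217), (237, 11, 216), (239, 12, 217), (241, 13, 217), (243, 13, 217), (245, 13, 217), (247, 13, 217), (249, 13, 218), (251, 13, 218), (253, 13, 218), (255, 14, 179), (257, 9, 55), (259, 10, 53), (261, 10, 53), (263, 13, 102), (265, 13, 214), (267, 13, 218), (269, 13, 218), (271, 13, 217), (273, 18, 183), (275, 118, 130), (277, 128, 129), (279, 128, 129), (281, 129, 128), (283, 128, 128), (285, 133, 127), (287, 131, 128), (289, 133, 128), (291, 131, 127), (293, 131, 128)]
g2 [129 130 133 137 135  17  15  12  12  11  11  12  11  11  13  13  15 137]
[1.03257870e-01 1.57675028e+02] [5.19626860e-02 2.39527939e+02] 0.6405437824870717 1.552978808476638
half angle 5.509980378699444
col 218 [(235, 13, 224), (237, 11, 223), (239, 11, 224), (241, 11, 224), (243, 11, 223), (245, 11, 224), (247, 13, 224), (249, 13, 224), (251, 11, 224), (253, 11, 224), (255, 13, 173), (257, 18, 58), (259, 18, 58), (261, 14, 56), (263, 15, 99), (265, 13, 219), (267, 13, 224), (269, 13, 224), (271, 13, 224), (273, 14, 195), (275, 94, 92), (277, 134, 84), (279, 134, 84), (281, 130, 122), (283, 129, 128), (285, 130, 129), (287, 130, 129), (289, 129, 128), (291, 130, 129), (293, 129, 128)]
axis [613.87134557  75.23581205  60.6762456 ] [-0.02701453  0.99961812  0.00581624]
radius 30.336997991906905
radius 30.057944401188667
```

```bash
python3 - <<'E'
from h import *
for n,c in(('g1',352),('g2',218)):
    d=pickle.load(open(n+'.pkl','rb'));print('mouth edge',plane(d,[[c,273.5]],90.5))
    h=cv2.cvtColor(d['frame'],cv2.COLOR_BGR2HSV);H=d['hand_eye'];L=[]
    for y in range(5,240,5):
        q=np.where((h[y,255:308,1]<75)&(h[y,255:308,2]>120))[0]+255
        L.append((y,q.min(),q.max()))
    L=np.array(L);print(L[::8].tolist())
    e=dict(d);e['Rwc']=H[:3,:3];e['c']=H[:3,3]
    p=plane(e,np.c_[(L[:,1]+L[:,2])/2,L[:,0]],-17.4);f=np.polyfit(p[:,0],p[:,1],1);print('tool-frame y=a x+b',f,'x range',p[:,0].min(),p[:,0].max())
    lo=plane(e,np.c_[L[:,1]-.5,L[:,0]],-17.4);hi=plane(e,np.c_[L[:,2]+.5,L[:,0]],-17.4)
    w=hi[:,1]-lo[:,1];print('apparent dia',np.polyfit(p[:,0],w,1),w.mean())
E
```

```text
mouth edge [[608.43406486  81.97762162  90.5       ]]
[[5, 257, 295], [45, 258, 295], [85, 258, 295], [125, 259, 294], [165, 259, 293], [205, 255, 293]]
tool-frame y=a x+b [ 0.00628223 -0.46079787] x range 26.366163206904076 101.4788594039726
apparent dia [-0.01305498 13.04749296] 12.190719967033253
mouth edge [[617.04738672  82.32518588  90.5       ]]
[[5, 257, 296], [45, 258, 295], [85, 258, 295], [125, 259, 294], [165, 259, 294], [205, 260, 293]]
tool-frame y=a x+b [2.02719620e-05 1.10263247e-01] x range 26.366090657407675 101.47883281826097
apparent dia [-4.55538007e-04  1.19843840e+01] 11.954487924482345
```

```bash
python3 - <<'E'
from h import *
o=ctrl.observe();R=Ryaw([-.027,.9996])
print(o['eef_pos'],toolmove(o,R,[617.7,-66,100]))
E
```

```text
[665.03558788 149.18014272 228.40045887] (array([-0.02,  0.01, -1.56]), array([-0.2152, -0.0472,  0.1285]))
```

Request:
apply_moves(moves=[[0,0,-0.8,-0.04,-0.01,0,0.006],[0,0,-1.6,-0.085,-0.02,0,0.006],[0,0,-1.6,-0.13,-0.03,0.015,0.006],[0,0,-1.6,-0.17,-0.04,0.035,0.006],[0,0,-1.6,-0.205,-0.047,0.065,0.006]])

```text
t: 7.15
eef_pos: [617.8, -56.9, 167.2]
tcp_rot: [[-0.028, 1.0, 0.007], [1.0, 0.028, -0.001], [-0.002, 0.007, -1.0]]
wrist_force: [1.2, 0.3, -2.2]
width: 10.1
grip_force: 59.3
```

Request:
apply_moves(moves=[[0,0,0,-0.01,0,0.03,0.006],[0,0,0,-0.01,0,0.0635,0.006],[0,0,0,-0.01,0,0.0635,0.006],[0,0,0,-0.01,0,0.0635,0.006]])

```text
t: 7.55
eef_pos: [618.5, -64.5, 101.9]
tcp_rot: [[-0.029, 1.0, 0.002], [1.0, 0.029, -0.0], [-0.0, 0.002, -1.0]]
wrist_force: [0.1, -0.9, -0.7]
width: 9.8
grip_force: 59.3
```

```bash
python3 - <<'E'
from h import *
o=ctrl.observe();R=Ryaw([-.027,.9996])
print(o['eef_pos'],toolmove(o,R,[617.7,-66,43]),o['wrist_force'])
E
```

```text
[618.52995828 -64.52185081 101.92724012] (array([0.1 , 0.02, 0.13]), array([-0.0014, -0.001 ,  0.0589])) [ 0.10669931 -0.86154229 -0.71639868]
```

Request:
apply_moves(moves=[[0,0,0,0,-0.0005,0.025,0.006],[0,0,0,0,-0.0005,0.05,0.006],[0,0,0,0,-0.0005,0.058,0.006],[0,0,0,0,-0.0005,0.058,0.006],[0,0,0,0,-0.0005,0.058,0.006]])

```text
t: 8.05
eef_pos: [619.6, -64.6, 44.5]
tcp_rot: [[-0.03, 1.0, 0.004], [1.0, 0.03, -0.001], [-0.001, 0.004, -1.0]]
wrist_force: [0.7, 0.2, -2.2]
width: 10.0
grip_force: 59.3
```

```bash
python3 - <<'E'
from h import *
o=ctrl.observe();R=Ryaw([-.027,.9996])
print(o['eef_pos'],toolmove(o,R,[617.7,-66,43]),o['wrist_force'])
d=shot('wrist','a1');s=shot('scene','s1')
P=proj(s,[613.7,82,60])[0];print(P)
x,y=P.astype(int);f=cv2.resize(s['frame'][y-30:y+30,x-45:x+35],None,fx=5,fy=5,interpolation=cv2.INTER_CUBIC)
cv2.imwrite('pics/a1s.png',np.hstack([f,cv2.resize(d['frame'],(400,300))]))
E
```

```text
[619.58685555 -64.6188898   44.49409172] (array([0.21, 0.05, 0.15]), array([-0.0013, -0.0019,  0.0015])) [ 0.70520944  0.2358286  -2.22048537]
[348.34368379 209.8077392 ]
```

View pics/a1s.png

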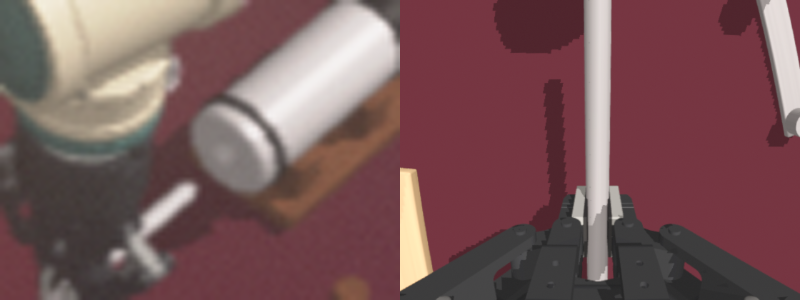

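The left crop shows the shaft pointing along a line to the centre of the mouth face, crop (228,148). The wrist view shows it straight in the fingers. I'll advance gently.

Request:
apply_moves(moves=[[0,0,0,0.008,-0.001,0,0.006],[0,0,0,0.016,-0.001,0,0.006],[0,0,0,0.024,-0.001,0,0.006],[0,0,0,0.028,-0.001,0,0.006],[0,0,0,0.028,-0.001,0,0.006]])

```text
t: 8.65
eef_pos: [616.5, -35.7, 41.8]
tcp_rot: [[-0.03, 1.0, -0.0], [1.0, 0.03, 0.0], [0.0, -0.0, -1.0]]
wrist_force: [-0.4, -0.5, -1.8]
width: 9.9
grip_force: 59.3
```

```bash
python3 - <<'E'
from h import *
R=Ryaw([-.027,.9996])
o=ctrl.observe();p=o['eef_pos'];t=[613.7+.027*(82-p[1]),p[1],43]
print(p,toolmove(o,R,t),o['wrist_force'],np.degrees(np.arctan2(o['tcp_rot'][1][0],o['tcp_rot'][0][0])))
E
```

```text
[616.4869449  -35.73553262  41.8126562 ] (array([-0.  , -0.  ,  0.19]), array([-0.    ,  0.0004, -0.0012])) [-0.3868698  -0.48788865 -1.8221845 ] 91.74184315837624
```

Request:
apply_moves(moves=[[0,0,0.2,0.003,0.0004,-0.001,0.006],[0,0,0.2,0.006,0.0004,-0.001,0.006],[0,0,0.2,0.009,0.0003,-0.001,0.006],[0,0,0.2,0.012,0.0003,-0.001,0.006],[0,0,0.2,0.012,0.0003,-0.001,0.006]])

```text
t: 9.15
eef_pos: [616.4, -24.3, 42.8]
tcp_rot: [[-0.026, 1.0, -0.0], [1.0, 0.026, 0.0], [0.0, -0.0, -1.0]]
wrist_force: [-0.5, -1.0, -2.2]
width: 10.3
grip_force: 59.3
```

Request:
apply_moves(moves=[[0,0,0,0.002,0,0,0.006],[0,0,0,0.004,0,0,0.006],[0,0,0,0.006,0,0,0.006],[0,0,0,0.006,0,0,0.006]])

```text
t: 9.55
eef_pos: [616.3, -18.4, 42.8]
tcp_rot: [[-0.026, 1.0, 0.0], [1.0, 0.026, -0.0], [-0.0, 0.0, -1.0]]
wrist_force: [-0.5, 0.6, -2.7]
width: 10.0
grip_force: 59.3
```

Request:
apply_moves(moves=[[0,0,0,0.002,0,0,0.006],[0,0,0,0.004,0,0,0.006],[0,0,0,0.006,0,0,0.006],[0,0,0,0.008,0,0,0.006],[0,0,0,0.008,0,0,0.006]])

```text
t: 10.05
eef_pos: [616.1, -10.4, 42.8]
tcp_rot: [[-0.026, 1.0, 0.0], [1.0, 0.026, -0.0], [-0.0, 0.0, -1.0]]
wrist_force: [0.6, 0.2, -1.7]
width: 10.3
grip_force: 59.3
```

Request:
apply_moves(moves=[[0,0,0,0.003,0,0,0.006],[0,0,0,0.006,0,0,0.006],[0,0,0,0.009,0,0,0.006],[0,0,0,0.012,0,0,0.006],[0,0,0,0.012,0,0,0.006]])

```text
t: 10.55
eef_pos: [615.8, 1.8, 42.8]
tcp_rot: [[-0.026, 1.0, -0.0], [1.0, 0.026, 0.0], [0.0, -0.0, -1.0]]
wrist_force: [-0.4, -0.0, -2.2]
width: 9.9
grip_force: 59.3
```

```bash
python3 - <<'E'
from h import *
R=Ryaw([-.027,.9996])
o=ctrl.observe();p=o['eef_pos'];t=[613.7+.027*(82-p[1]),p[1],43]
print(p,toolmove(o,R,t),o['wrist_force'],o['wrist_torque'])
s=shot('scene','s2');T=shot('top')
x,y=348,210;f=cv2.resize(s['frame'][y-30:y+30,x-45:x+35],None,fx=5,fy=5,interpolation=cv2.INTER_CUBIC)
x,y=proj(T,[614,60,60])[0].astype(int)
cv2.imwrite('pics/a2s.png',np.hstack([f,cv2.resize(T['frame'][y-30:y+30,x-40:x+40],None,fx=5,fy=5,interpolation=cv2.INTER_CUBIC)]))
E
```

```text
[615.7614358    1.81414832  42.77435014] (array([-0.  , -0.  , -0.04]), array([-0.    ,  0.0001, -0.0002])) [-0.41801911 -0.04206974 -2.24994892] [ 0.0087562  -0.0645912   0.00961085]
```

View pics/a2s.png

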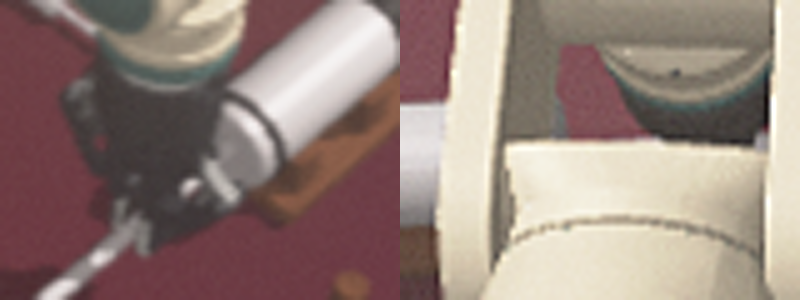

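The crop shows the fingers close to the mouth with the shaft inside it, about 28 mm deep. There is no contact force, so I'll go on to about halfway.

Request:
apply_moves(moves=[[0,0,0,0.004,0,0,0.006],[0,0,0,0.008,0,0,0.006],[0,0,0,0.012,0,0,0.006],[0,0,0,0.016,0,0,0.006],[0,0,0,0.02,0,0,0.006]])

```text
t: 11.15
eef_pos: [615.3, 21.7, 42.8]
tcp_rot: [[-0.026, 1.0, -0.0], [1.0, 0.026, -0.0], [-0.0, -0.0, -1.0]]
wrist_force: [-0.5, 0.0, -2.8]
width: 10.0
grip_force: 59.3
```

Request:
apply_moves(moves=[[0,0,0,0.004,0,0,0.006],[0,0,0,0.008,0,0,0.006],[0,0,0,0.012,0,0,0.006],[0,0,0,0.016,0,0,0.006],[0,0,0,0.02,0,0,0.006]])

```text
t: 11.65
eef_pos: [614.8, 41.6, 42.8]
tcp_rot: [[-0.026, 1.0, 0.0], [1.0, 0.026, -0.0], [-0.0, 0.0, -1.0]]
wrist_force: [-0.2, -0.4, -2.7]
width: 10.1
grip_force: 59.3
```

Request:
apply_moves(moves=[[0,0,0,0.002,0,0,0.006],[0,0,0,0.005,0,0,0.006],[0,0,0,0.005,0,0,0.006],[0,0,0,0.005,0,0,0.006]])

```text
t: 12.05
eef_pos: [614.6, 46.3, 42.8]
tcp_rot: [[-0.026, 1.0, 0.0], [1.0, 0.026, -0.0], [-0.0, 0.0, -1.0]]
wrist_force: [-0.1, 0.3, -2.3]
width: 9.9
grip_force: 59.3
```

Request:
apply_moves(moves=[[0,0,0,0,0,0.0005,0.01],[0,0,0,0,0,0.001,0.014],[0,0,0,0,0,0.001,0.02],[0,0,0,0,0,0.001,0.03],[0,0,0,0,0,0.001,0.04]])

```text
t: 12.55
eef_pos: [614.8, 46.3, 42.1]
tcp_rot: [[-0.026, 1.0, 0.0], [1.0, 0.026, -0.0], [-0.0, 0.0, -1.0]]
wrist_force: [0.3, -0.2, -0.3]
width: 40.0
grip_force: 0.0
```

Request:
apply_moves(moves=[[0,0,0,0,0,0.001,0.04],[0,0,0,0,0,0.001,0.04],[0,0,0,-0.005,0,0.001,0.04],[0,0,0,-0.015,0,0.001,0.04],[0,0,0,-0.025,0,0.001,0.04]])

```text
t: 13.05
eef_pos: [615.3, 20.4, 40.8]
tcp_rot: [[-0.026, 1.0, 0.0], [1.0, 0.026, -0.0], [-0.0, 0.0, -1.0]]
wrist_force: [-0.0, 0.2, 0.5]
width: 40.3
grip_force: 0.0
```

```bash
python3 - <<'E'
from h import *
o=ctrl.observe();print(o['eef_pos'],o['wrist_force'],o['width'])
d=shot('wrist','r1');s=shot('scene','s3')
x,y=330,215;f=cv2.resize(s['frame'][y-30:y+30,x-45:x+35],None,fx=5,fy=5,interpolation=cv2.INTER_CUBIC)
cv2.imwrite('pics/r1s.png',np.hstack([f,cv2.resize(d['frame'],(400,300))]))
E
```

```text
[615.28615504  20.365168    40.80028752] [-0.04801122  0.24193388  0.52800773] 40.34663802813515
```

View pics/r1s.png

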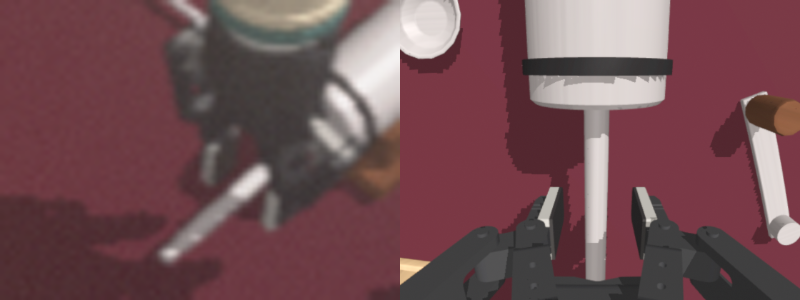

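The shaft sits in the bore with a slight droop, its tail sticking out at crop (165,255), and it stands centred between the open fingers. I'll slide back to near the tail.

Request:
apply_moves(moves=[[0,0,0,-0.012,0,0,0.04],[0,0,0,-0.024,0,0.001,0.04],[0,0,0,-0.036,0,0.002,0.04],[0,0,0,-0.047,0,0.003,0.04],[0,0,0,-0.047,0,0.003,0.04]])

```text
t: 13.65
eef_pos: [616.4, -27.5, 37.5]
tcp_rot: [[-0.024, 1.0, -0.0], [1.0, 0.024, -0.0], [-0.0, -0.0, -1.0]]
wrist_force: [0.0, 0.4, 0.0]
width: 40.2
grip_force: 0.0
```

Request:
apply_moves(moves=[[0,0,0,0,0,0,0.03],[0,0,0,0,0,0,0.022],[0,0,0,0,0,0,0.016],[0,0,0,0,0,0,0.012],[0,0,0,0,0,0,0.006]], squeeze=40)

```text
t: 14.15
eef_pos: [616.5, -25.3, 37.9]
tcp_rot: [[-0.026, 1.0, 0.0], [1.0, 0.026, 0.0], [0.0, 0.0, -1.0]]
wrist_force: [1.0, 0.1, 0.3]
width: 10.5
grip_force: 38.9
```

```bash
python3 - <<'E'
from h import *
R=Ryaw([-.027,.9996])
o=ctrl.observe();p=o['eef_pos'];t=[613.7+.027*(82-p[1]),p[1],37]
print(p,toolmove(o,R,t),o['wrist_force'],o['wrist_torque'],o['width'],o['grip_force'])
E
```

```text
[616.52098552 -25.25608106  37.86854949] (array([ 0.01, -0.01, -0.04]), array([-0.    ,  0.0001,  0.0009])) [1.0137179  0.12252091 0.25559113] [ 0.15446011  0.04305622 -0.08317486] 10.52657319589865 38.91167767345905
```

Request:
apply_moves(moves=[[0,-0.4,0,0,0,-0.001,0.006],[0,-0.9,0,0,0,-0.002,0.006],[0,-1.3,0,0,0,-0.003,0.006],[0,-1.8,0,0,0,-0.004,0.006],[0,-1.8,0,0,0,-0.004,0.006]])

```text
t: 14.65
eef_pos: [616.5, -25.6, 42.0]
tcp_rot: [[-0.026, 1.0, 0.001], [0.999, 0.026, -0.032], [-0.032, 0.0, -0.999]]
wrist_force: [-0.1, -0.6, -0.5]
width: 10.2
grip_force: 38.9
```

Request:
apply_moves(moves=[[0,0,0,0.002,0,0,0.006],[0,0,0,0.005,0,0,0.006],[0,0,0,0.008,0,0,0.006],[0,0,0,0.011,0,0,0.006],[0,0,0,0.014,0,0,0.006]])

```text
t: 15.15
eef_pos: [616.2, -11.5, 41.4]
tcp_rot: [[-0.026, 1.0, 0.001], [0.999, 0.026, -0.032], [-0.032, 0.0, -1.0]]
wrist_force: [-0.8, -1.6, -0.0]
width: 10.8
grip_force: 39.0
```

```bash
python3 - <<'E'
from h import *
R=Ryaw([-.027,.9996])
o=ctrl.observe();p=o['eef_pos'];t=[613.7+.027*(82-p[1]),p[1],42.5]
print(p,toolmove(o,R,t),o['wrist_force'],o['wrist_torque'],o['width'],o['grip_force'])
E
```

```text
[616.16304329 -11.46649373  41.43449612] (array([ 0.01,  1.81, -0.07]), array([-0.    ,  0.0001, -0.0011])) [-0.7762361  -1.59145359 -0.0392816 ] [-0.15241364  0.0195744   0.00815972] 10.81621124685301 38.986450508236885
```

Request:
apply_moves(moves=[[0,0,0,0.002,0,-0.0003,0.006],[0,0,0,0.004,0,-0.0006,0.006],[0,0,0,0.006,0,-0.0008,0.006],[0,0,0,0.008,0,-0.001,0.006],[0,0,0,0.01,0,-0.001,0.006]])

```text
t: 15.65
eef_pos: [615.9, -3.2, 42.1]
tcp_rot: [[-0.025, 1.0, 0.001], [0.999, 0.025, -0.035], [-0.035, 0.0, -0.999]]
wrist_force: [0.3, -9.8, 0.3]
width: 10.8
grip_force: 38.9
```

Request:
apply_moves(moves=[[0,0,0,0.002,0,-0.0001,0.006],[0,0,0,0.004,0,-0.0002,0.006],[0,0,0,0.006,0,-0.0002,0.006],[0,0,0,0.008,0,-0.0003,0.006],[0,0,0,0.01,0,-0.0003,0.006]])

```text
t: 16.15
eef_pos: [615.8, 6.1, 42.3]
tcp_rot: [[-0.024, 1.0, 0.001], [0.999, 0.024, -0.035], [-0.035, 0.0, -0.999]]
wrist_force: [0.1, -10.0, 0.4]
width: 10.7
grip_force: 39.0
```

Request:
apply_moves(moves=[[0,0,0,0.002,0,-0.0001,0.006],[0,0,0,0.004,0,-0.0002,0.006],[0,0,0,0.006,0,-0.0002,0.006],[0,0,0,0.008,0,-0.0003,0.006],[0,0,0,0.01,0,-0.0003,0.006]])

```text
t: 16.65
eef_pos: [615.7, 15.9, 42.5]
tcp_rot: [[-0.024, 1.0, 0.002], [0.999, 0.024, -0.036], [-0.036, 0.001, -0.999]]
wrist_force: [-0.3, -11.1, 1.1]
width: 10.8
grip_force: 39.1
```

Request:
apply_moves(moves=[[0,0,0,0.002,0,-0.0001,0.006],[0,0,0,0.004,0,-0.0002,0.006],[0,0,0,0.006,0,-0.0002,0.006],[0,0,0,0.008,0,-0.0003,0.006],[0,0,0,0.009,0,-0.0003,0.006]], squeeze=45)

```text
t: 17.15
eef_pos: [615.6, 24.9, 42.7]
tcp_rot: [[-0.024, 1.0, 0.002], [0.999, 0.024, -0.036], [-0.036, 0.001, -0.999]]
wrist_force: [-0.6, -10.8, 1.5]
width: 10.3
grip_force: 44.4
```

Request:
apply_moves(moves=[[0,0,0,0.001,0,0,0.006],[0,0,0,0.002,0,0,0.006],[0,0,0,0.0025,0,-0.0001,0.006],[0,0,0,0.0025,0,-0.0001,0.006]])

```text
t: 17.55
eef_pos: [615.5, 27.4, 42.8]
tcp_rot: [[-0.024, 1.0, 0.002], [0.999, 0.024, -0.035], [-0.036, 0.001, -0.999]]
wrist_force: [0.0, -10.0, 2.1]
width: 10.1
grip_force: 44.4
```

Request:
apply_moves(moves=[[0,0,0,0.001,0,0,0.006],[0,0,0,0.002,0,0,0.006],[0,0,0,0.003,0,-0.0001,0.006],[0,0,0,0.003,0,-0.0001,0.006],[0,0,0,0.003,0,-0.0001,0.006]])

```text
t: 18.05
eef_pos: [615.5, 30.4, 42.8]
tcp_rot: [[-0.024, 1.0, 0.002], [0.999, 0.024, -0.035], [-0.035, 0.001, -0.999]]
wrist_force: [0.0, -10.2, 2.8]
width: 10.5
grip_force: 44.4
```

Request:
apply_moves(moves=[[0,0,0,0.001,0,0,0.006],[0,0,0,0.002,0,0,0.006],[0,0,0,0.003,0,0,0.006],[0,0,0,0.003,0,0,0.006],[0,0,0,0.003,0,0,0.006]])

```text
t: 18.55
eef_pos: [615.5, 33.3, 42.9]
tcp_rot: [[-0.024, 1.0, 0.002], [0.999, 0.024, -0.036], [-0.036, 0.001, -0.999]]
wrist_force: [0.5, -10.8, 3.0]
width: 10.1
grip_force: 44.5
```

Request:
apply_moves(moves=[[0,0,0,0.001,0,-0.0002,0.006],[0,0,0,0.002,0,-0.0004,0.006],[0,0,0,0.003,0,-0.0005,0.006],[0,0,0,0.003,0,-0.0005,0.006],[0,0,0,0.003,0,-0.0005,0.006]])

```text
t: 19.05
eef_pos: [615.3, 36.5, 43.0]
tcp_rot: [[-0.024, 1.0, 0.002], [0.999, 0.024, -0.035], [-0.035, 0.001, -0.999]]
wrist_force: [-0.4, -10.3, 1.8]
width: 10.4
grip_force: 44.3
```

Request:
apply_moves(moves=[[0,0,0,0.001,0,-0.0001,0.006],[0,0,0,0.002,0,-0.0002,0.006],[0,0,0,0.003,0,-0.0003,0.006],[0,0,0,0.003,0,-0.0003,0.006],[0,0,0,0.003,0,-0.0003,0.006]])

```text
t: 19.55
eef_pos: [615.1, 39.7, 43.1]
tcp_rot: [[-0.024, 1.0, 0.002], [0.999, 0.024, -0.035], [-0.035, 0.001, -0.999]]
wrist_force: [-0.0, -8.8, 1.3]
width: 10.2
grip_force: 44.3
```

Request:
apply_moves(moves=[[0,0,0,0.001,0,-0.0001,0.006],[0,0,0,0.002,0,-0.0002,0.006],[0,0,0,0.003,0,-0.0003,0.006],[0,0,0,0.003,0,-0.0003,0.006],[0,0,0,0.003,0,-0.0003,0.006]])

```text
t: 20.05
eef_pos: [614.9, 42.8, 43.1]
tcp_rot: [[-0.024, 1.0, 0.001], [0.999, 0.024, -0.035], [-0.035, 0.0, -0.999]]
wrist_force: [0.1, -9.3, 1.4]
width: 10.6
grip_force: 44.2
```

Request:
apply_moves(moves=[[0,0,0,0.001,0,-0.0001,0.006],[0,0,0,0.002,0,-0.0002,0.006],[0,0,0,0.003,0,-0.0003,0.006],[0,0,0,0.003,0,-0.0003,0.006],[0,0,0,0.003,0,-0.0003,0.006]])

```text
t: 20.55
eef_pos: [614.8, 45.8, 43.2]
tcp_rot: [[-0.024, 1.0, 0.001], [0.999, 0.024, -0.035], [-0.035, 0.0, -0.999]]
wrist_force: [0.7, -8.8, 0.2]
width: 10.5
grip_force: 44.2
```

Request:
apply_moves(moves=[[0,0,0,0.001,0,0,0.006],[0,0,0,0.002,0,-0.0001,0.006],[0,0,0,0.003,0,-0.0001,0.006],[0,0,0,0.003,0,-0.0001,0.006],[0,0,0,0.003,0,-0.0001,0.006]])

```text
t: 21.05
eef_pos: [614.7, 48.8, 43.3]
tcp_rot: [[-0.024, 1.0, 0.001], [0.999, 0.024, -0.035], [-0.035, 0.0, -0.999]]
wrist_force: [0.6, -7.2, 0.6]
width: 10.3
grip_force: 44.2
```

Request:
apply_moves(moves=[[0,0,0,0.001,0,0,0.006],[0,0,0,0.002,0,-0.0001,0.006],[0,0,0,0.003,0,-0.0001,0.006],[0,0,0,0.003,0,-0.0001,0.006],[0,0,0,0.003,0,-0.0001,0.006]])

```text
t: 21.55
eef_pos: [614.7, 49.6, 43.2]
tcp_rot: [[-0.023, 1.0, 0.001], [0.999, 0.023, -0.038], [-0.038, 0.0, -0.999]]
wrist_force: [-0.1, -17.2, 1.1]
width: 10.3
grip_force: 44.2
```

Request:
apply_moves(moves=[[0,0,0,0.0004,0,0,0.006],[0,0,0,0.0008,0,0,0.006],[0,0,0,0.001,0,0,0.006],[0,0,0,0.001,0,0,0.006],[0,0,0,0.001,0,0,0.006]])

```text
t: 22.05
eef_pos: [614.7, 49.7, 43.3]
tcp_rot: [[-0.023, 1.0, 0.001], [0.999, 0.023, -0.04], [-0.04, 0.0, -0.999]]
wrist_force: [0.4, -19.6, 0.5]
width: 10.4
grip_force: 44.2
```

```bash
python3 - <<'E'
from h import *
o=ctrl.observe();print(o['eef_pos'],o['wrist_force'],o['wrist_torque'])
d=shot('wrist','f1');cv2.imwrite('pics/f1v.png',d['frame'])
E
```

```text
[614.73583658  49.68794493  43.26516819] [  0.35730292 -19.62157686   0.46604727] [-3.26426663 -0.00531229  0.09164945]
```

View pics/f1v.png

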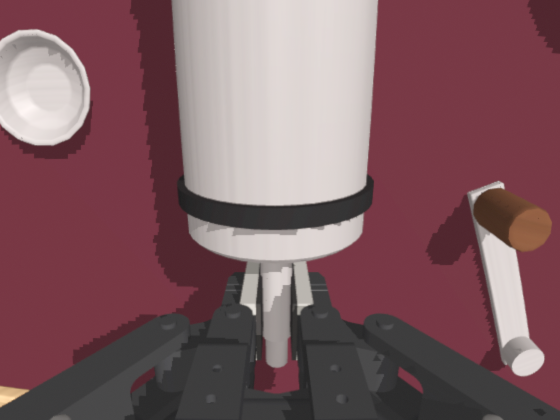

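The view shows the necked tail sticking out just behind the pads, ending at (277,366), and the mouth rim at row ~255. A further 1 mm of command moved the tool only 0.1 mm while the force rose to 19.6 N, so it is seated. I'll relax the push and let go.

Request:
apply_moves(moves=[[0,0,0,-0.001,0,0,0.006],[0,0,0,-0.002,0,0,0.006],[0,0,0,-0.003,0,0,0.006],[0,0,0,-0.0035,0,0,0.006],[0,0,0,-0.0035,0,0,0.006]])

```text
t: 22.6
eef_pos: [614.7, 49.4, 43.3]
tcp_rot: [[-0.024, 1.0, 0.001], [0.999, 0.024, -0.034], [-0.034, 0.0, -0.999]]
wrist_force: [0.1, -7.3, 0.8]
width: 10.2
grip_force: 44.2
```

Request:
apply_moves(moves=[[0,0,0,0,0,0,0.01],[0,0,0,0,0,0,0.014],[0,0,0,0,0,0,0.02],[0,0,0,0,0,0,0.03],[0,0,0,0,0,0,0.04]])

```text
t: 23.1
eef_pos: [614.5, 51.8, 43.1]
tcp_rot: [[-0.026, 1.0, 0.001], [0.999, 0.026, -0.031], [-0.031, 0.0, -1.0]]
wrist_force: [0.3, 0.8, 0.6]
width: 39.9
grip_force: 0.0
```

```bash
python3 - <<'E'
from h import *
for n in('f1','f2'):
    if n=='f2': d=shot('wrist','f2')
    else: d=pickle.load(open('f1.pkl','rb'))
    h=cv2.cvtColor(d['frame'],cv2.COLOR_BGR2HSV)
    c=[y for y in range(300,400) if h[y,277,1]<60 and h[y,277,2]>110];print(n,max(c),plane(d,[[277,max(c)]],60))
o=ctrl.observe();print(o['eef_pos'],o['wrist_force'],o['width'])
E
```

```text
f1 367 [[615.83871984  17.31303652  60.        ]]
f2 374 [[615.7881386   15.94188059  60.        ]]
[614.47811579  51.64966309  43.06756556] [ 0.03848569 -1.1576215   0.41067298] 40.05418537535649
```

The two tail readings differ by 1.4 mm, so I'll grip again and push lightly to check it is still on the seat.

Request:
apply_moves(moves=[[0,0,0,0,0,0,0.03],[0,0,0,0,0,0,0.02],[0,0,0,0,0,0,0.014],[0,0,0,0,0,0,0.01],[0,0,0,0,0,0,0.006]])

```text
t: 23.65
eef_pos: [614.5, 51.4, 43.2]
tcp_rot: [[-0.026, 1.0, 0.001], [0.999, 0.026, -0.031], [-0.031, 0.0, -1.0]]
wrist_force: [0.2, 0.1, 0.4]
width: 10.4
grip_force: 43.8
```

Request:
apply_moves(moves=[[0,0,0,0.001,0,0,0.006],[0,0,0,0.002,0,0,0.006],[0,0,0,0.003,0,0,0.006],[0,0,0,0.003,0,0,0.006],[0,0,0,0.003,0,0,0.006]])

```text
t: 24.15
eef_pos: [614.6, 51.8, 43.2]
tcp_rot: [[-0.024, 1.0, 0.001], [0.999, 0.024, -0.036], [-0.036, 0.0, -0.999]]
wrist_force: [-1.2, -11.7, 1.3]
width: 10.1
grip_force: 43.8
```

Request:
apply_moves(moves=[[0,0,0,0.0006,0,0,0.006],[0,0,0,0.0012,0,0,0.006],[0,0,0,0.0016,0,0,0.006],[0,0,0,0.0016,0,0,0.006],[0,0,0,0.0016,0,0,0.006]])

```text
t: 24.65
eef_pos: [614.7, 51.8, 43.1]
tcp_rot: [[-0.023, 1.0, 0.001], [0.999, 0.023, -0.038], [-0.038, 0.0, -0.999]]
wrist_force: [-0.0, -17.0, 0.9]
width: 10.3
grip_force: 43.8
```

Request:
apply_moves(moves=[[0,0,0,-0.0015,0,0,0.006],[0,0,0,-0.003,0,0,0.006],[0,0,0,-0.004,0,0,0.006],[0,0,0,-0.004,0,0,0.006],[0,0,0,-0.004,0,0,0.006]])

```text
t: 25.15
eef_pos: [614.6, 51.6, 43.2]
tcp_rot: [[-0.026, 1.0, 0.001], [0.999, 0.026, -0.032], [-0.032, 0.0, -0.999]]
wrist_force: [1.1, -6.0, 0.4]
width: 10.3
grip_force: 43.8
```

Request:
apply_moves(moves=[[0,0,0,0,0,0,0.01],[0,0,0,0,0,0,0.014],[0,0,0,0,0,0,0.02],[0,0,0,0,0,0,0.03],[0,0,0,0,0,0,0.04]])

```text
t: 25.65
eef_pos: [614.4, 52.4, 43.0]
tcp_rot: [[-0.026, 1.0, 0.001], [0.999, 0.026, -0.031], [-0.031, -0.0, -1.0]]
wrist_force: [-0.1, -0.8, 0.1]
width: 39.9
grip_force: 0.0
```

Request:
apply_moves(moves=[[0,0,0,0,0,-0.01,0.045],[0,0,0,0,0,-0.03,0.045],[0,0,0,0,0,-0.06,0.045],[0,0,0,0,0,-0.1,0.045],[0,0,0,-0.02,0,-0.13,0.045]])

```text
t: 26.15
eef_pos: [615.2, 37.9, 177.1]
tcp_rot: [[-0.028, 1.0, 0.004], [0.999, 0.029, -0.031], [-0.031, 0.003, -1.0]]
wrist_force: [-0.3, -0.4, 1.0]
width: 45.0
grip_force: 0.0
```

```bash
python3 - <<'E'
from h import *
o=ctrl.observe();print(o['eef_pos'],o['wrist_force'],o['width'])
d=shot('wrist','e1');s=shot('scene')
f=cv2.resize(s['frame'][150:270,270:430],(400,300),interpolation=cv2.INTER_CUBIC)
cv2.imwrite('pics/e1v.png',np.hstack([f,cv2.resize(d['frame'],(400,300))]))
E
```

```text
[615.19143103  37.8556845  177.11906159] [-0.25882097 -0.37047095  0.98751786] 44.96583247752498
```

View pics/e1v.png

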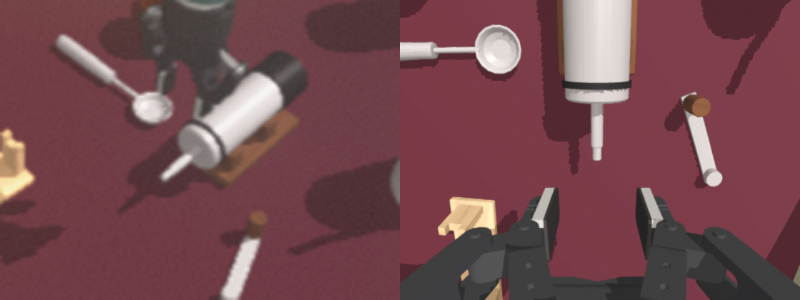

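The shaft is in the grinder with only its tail end out, at (597,155) in the right half. The gripper is clear and the other things look undisturbed. The job can be handed in.

Request:
apply_moves(moves=[[0,0,0,0,0,0,0.045],[0,0,0,0,0,0,0.045],[0,0,0,0,0,0,0.045]])

```text
t: 26.55
eef_pos: [614.2, 36.5, 172.0]
tcp_rot: [[-0.026, 1.0, -0.002], [0.999, 0.026, -0.031], [-0.031, -0.003, -1.0]]
wrist_force: [-0.2, -0.8, 0.7]
width: 45.0
grip_force: 0.0
```

```bash
python3 -c "
from cell import ctrl
print(ctrl.sign_off())"
```

```text
the job is handed in; nothing more can be done
None
```

The shaft is pushed home on its seat, about 144 mm deep by my estimate; the highest push I read was about 20 N, and the job was handed in at about 26.6 s with the gripper clear.

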